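# Seat a kinematic mirror plate back on its three balls

### The job

The plate that carries the small mirror has been knocked off the three locating balls of its kinematic mount. Slide it back until the grooves under it drop over all three balls and the springs pull it fully home, so that it sits down level, centred and square on its base. Do not touch the mirror or its black holder, and leave the things standing around where they are.

Things in the scene. Friction and masses are not known exactly. Their poses are not given: they have to be found in the camera images.
- mount: Base of the kinematic mount: grey block 150 x 150 x 16 mm, bolted down. Origin: centre of its underside, on the worktop; z up, x and y along its sides; its -x side faces the robot within 0.5 rad. On it stand three fixed steel balls, 16 mm across, tops 28 mm above the worktop, at (x, y) = (-36, 44), (-36, -44) and (34, 0) mm.
- plate: Bare aluminium plate 124 x 124 x 16 mm, 0.4 to 0.65 kg, lying on the balls. Origin: centre of its underside; z up, x and y along its sides. Two springs under it hold it down with 6 to 7 N and cannot be unhooked: it slides under about 2 N and stays where it is left until a groove meets its balls. It starts 16 to 23 mm to the base's -x of home, up to 12 mm off in y, turned up to 0.1 rad.
- home (a point): Point fixed to the base where the plate's origin lies when home: 22.3 mm above the origin of mount, same axes. The home plate shows 13 mm of base on all four sides. Riding on the ball tops the plate is 5.7 mm higher (edges 28 to 44 mm above the worktop instead of 22 to 38); with one groove engaged and the other not it is tilted by 0.06 to 0.1 rad.
- long_groove (a point): On the plate's underside, 36 mm to -x of its centre: middle of the long 90-degree vee groove, 18 mm wide, 9 mm deep, that runs along the plate's y right across it and takes the two balls at the base's -x side. A groove catches balls that come within about 6 mm of its middle; the springs then draw it home.
- short_groove (a point): On the plate's underside, 34 mm to +x of its centre: point that sits over the third ball when home, in the short vee groove (18 mm wide, 9 mm deep) that runs along the plate's x at y = 0, from x = -20 mm to the +x edge. The rest of the underside is flat.
- near_edge (a point): Middle of the plate's -x side face, 62 mm from its centre, 8 mm above its underside. All four side faces are alike, plain and 16 mm high; they can be pushed with fingertips held beside the plate, above the base (its top is 16 mm above the worktop).
- mirror: Small fold mirror at 45 degrees in a black holder, 44 x 48 mm and 40 mm high, fixed in the middle of the plate's top. Origin: centre of its foot, on the plate's top. Not to be touched.
- tape: Cream roll of label tape lying flat, 63 mm across, 19 mm high, loose; origin: centre of its underside. To be left alone.
- amber_jar: Brown jar with white cap, 53 mm across, 57 mm high, loose; origin: centre of its underside. To be left alone.
- lab_timer: Flat white lab timer, 62 x 68 x 18 mm, loose; origin: centre of its underside. To be left alone.
- beaker: Glass beaker, 54 mm across, 70 mm high, loose; origin: centre of its underside. To be left alone.

How it is judged:
By the outcome, as a careful person would: the job done as asked, in the order asked, and still so for the second after the job is handed in, with the robot touching nothing.
It also fails if it takes over 40 s, if anything falls off the work surface, if the arm or the gripper's body presses on something with over 40 N, if the wrist force passes 120 N, or if a joint passes its speed limit or range.

### The arm

A 7-joint arm with a two-finger parallel gripper is mounted at the origin on a cart in front of the work surface, level with it; the furniture and walls round the work are solid. World frame = base frame: x ahead of the robot, y to its left, z up, the work surface at z = 0. Lengths are in mm, angles in rad, forces in N, time in s.
With the tool pointing down it reaches from about 400 to 875 mm from the base axis. Payload 4.4 kg.
Tool frame: the origin (TCP) lies midway between the tips of the shut fingers; the grasp point (between the pads) lies 19 mm behind it; z points along the fingers, y is the line along which they close (so a half turn about z gives the same grasp; the last joint's range is limited). The gripper opens to 85 mm and grips with 20 to 120 N. Pads are 22 mm wide; open, the fingers measure 114 mm over their backs; the gripper's body (76 mm by 85 mm) begins 54 mm behind the grasp point. The pads swing forward as they close: fully open they stand 13 mm farther back than shut.
Start: joints at [1.235, 0.628, 0.038, 1.517, -0.027, 0.996, -0.02], TCP at [173.279, -626.492, 191.313] pointing down, gripper open.
Joint ranges: [-3.06, 3.06], [-0.37, 2.12], [-1.25, 1.32], [0.18, 2.47], [-1.1, 4.24], [0.23, 1.98], [-2.94, 2.94]. Speed limits (rad/s): [2.57, 2.57, 3.14, 3.14, 3.14, 3.14, 3.14].

### API

Orientations are given as a rotation vector (axis times angle).
In Python, from plant import bot, capture, camera_model gives the robot as it stands.
- The arm moves only by the shell command python3 -m creep 'ROWS' [FORCE]. ROWS is JSON, a list of rows, each a list of 7 numbers: the shift along the world's x, y, z in units of 400 mm (1.0 is 400 mm), then the turn, a rotation vector about the world's x, y, z in units of pi/4 rad (1.0 is pi/4 rad), then the gripper command: -1 is fully open, 1 is shut, values between are in proportion. In form: [[tx, ty, tz, ax, ay, az, grip], ...]. A call has 1 to 12 rows; each row shifts and turns the commanded pose from where the row before left it; what a row does not reach is not made up. A row lasts 1/8 s, in which the tool goes at most 62.5 mm and 10.7 degrees, less where a joint would pass 70% of its speed; a pose out of reach is approached as far as the arm can. A call with a number of a shift or a turn outside -1 to 1 is refused whole. A call with a gripper value outside its range is refused whole. The fingers move at their own pace and stop on an object; FORCE is the grip in N (left out, the last holds). Time passes only in rows, so rows that do not move let the fingers close. It gives the time, the measured TCP pose, the force, the opening and the grip force at its end, in the units of the state.
- bot.get_obs(): the state, without advancing time (a new reading comes with each control period).
- capture(name): name is "side" or "top" or "wrist"; returns the picture (480x640x3 uint8, red, green, blue); there is no depth.
- camera_model(name): a dict with "mtx" (3x3 intrinsics, pixels), "xyz" and "orientation" of the camera in the world; the wrist camera has in their place "tool_from_camera" (4x4, takes a point from camera to tool coordinates, whose origin is the TCP and whose axes are the flange's). Camera axes: x right, y down, z forward; pixel columns grow to the right and rows downward; lengths in mm; the calibration is good to about 2 mm. A picture is of the moment at which its call begins: read the wrist's pose just before it. camera_model takes no time and is no camera call.
- bot.job_done(): hands the job in; it is judged then, once.
The state is a dict: "clock": time; "qpos": joint angles; "dq": joint speeds; "effort": joint torques, N m; "tcp_pos": TCP position; "eef_rot": TCP orientation; "force": force on the tool from outside, world axes, zero at the start; "torque": the same for the moment, N m; "opening": opening from 0.0 (shut) to 1.0 (fully open); "grasp_force": force on a finger pad.
Only numpy, scipy, OpenCV 4.12 (cv2) and the standard library are available. Lean on these libraries where they do the work, as an engineer would, in place of code of your own. Each camera call takes 0.05 s, during which the arm holds its last target. There are 200 camera calls.

## Working session

There is one attempt and no reset: what is moved stays moved. The work goes in short steps, Python scripts to look and compute and a shell command to move; the robot and the scene stay as the last step left them, time stands still between calls to the robot, and variables do not carry over. Pictures are saved under pics/ and viewed, at most 10 in all, crops included, and the job is handed in when it is done.

```bash
mkdir -p pics; ls
python3 - <<'E'
from plant import bot,capture,camera_model
import cv2
for n in("top","side"):
    cv2.imwrite(f"pics/{n}0.png",capture(n)[:,:,::-1]); print(n,camera_model(n))
print(camera_model("wrist")); print(bot.get_obs())
E
```

```text
pics
top {'mtx': array([[559.33633937,   0.        , 318.4659479 ],
       [  0.        , 559.33633937, 237.01355884],
       [  0.        ,   0.        ,   1.        ]]), 'xyz': array([ 337.34576192, -189.83159595, 1255.81108205]), 'orientation': array([-2.35232312,  1.7606201 , -0.22722478])}
side {'mtx': array([[489.2463165 ,   0.        , 318.66301701],
       [  0.        , 489.2463165 , 237.22868923],
       [  0.        ,   0.        ,   1.        ]]), 'xyz': array([  419.13987879, -1059.59860819,   731.78734854]), 'orientation': array([-2.15076022,  0.23005643, -0.14251135])}
{'mtx': array([[409.42478945,   0.        , 322.84832487],
       [  0.        , 409.42478945, 236.47511781],
       [  0.        ,   0.        ,   1.        ]]), 'tool_from_camera': array([[-1.97805226e-04, -9.61296934e-01, -2.75514364e-01,
         7.02459608e+01],
       [ 9.99999975e-01, -2.18186580e-04,  4.33257592e-05,
         9.49053034e-01],
       [-1.01762456e-04, -2.75514349e-01,  9.61296954e-01,
        -1.81583145e+02],
       [ 0.00000000e+00,  0.00000000e+00,  0.00000000e+00,
         1.00000000e+00]])}
{'clock': 0.1, 'qpos': array([ 1.23520347,  0.62928316,  0.03841876,  1.5182435 , -0.02698997,
        0.99632285, -0.01997167]), 'dq': array([-0.00046296, -0.00071157,  0.00060072, -0.0015335 , -0.00126256,
       -0.00081939, -0.0007733 ]), 'effort': array([ 3.22872002e-03, -5.64534473e+01,  1.23053335e+00, -1.93974280e+01,
        1.12710972e-02,  5.41206129e-03,  1.26304445e-05]), 'tcp_pos': array([ 173.11947792, -625.87058365,  190.46934555]), 'eef_rot': array([-3.11133381e+00, -4.22360033e-01,  3.85927258e-04]), 'force': array([ 0.21352036, -0.31354881,  0.21944272]), 'torque': array([-0.01356254,  0.01614361, -0.02185301]), 'grasp_force': 0.0, 'opening': 0.9974059783419412}
```

View pics/top0.png

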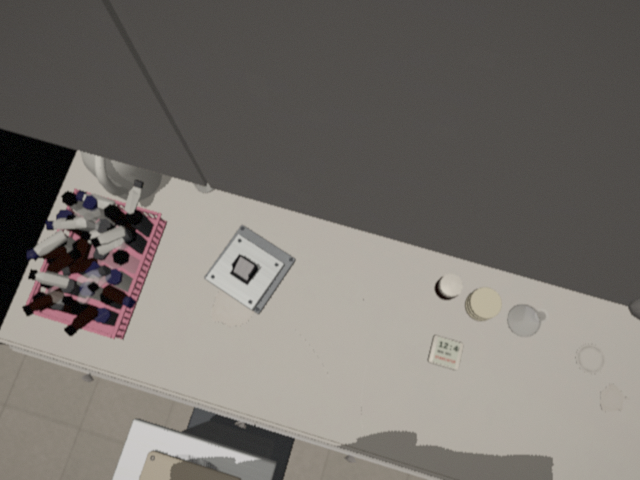

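View pics/side0.png

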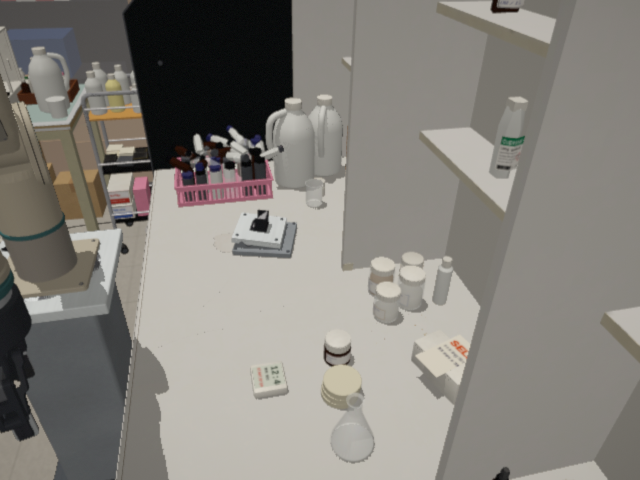

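```bash
python3 - <<'E'
import cv2
a=cv2.imread("pics/top0.png")[215:325,190:310]; b=cv2.imread("pics/side0.png")[200:265,220:310]
a=cv2.resize(a,(654,600),interpolation=cv2.INTER_CUBIC); cv2.imwrite("pics/topc.png",a)
E
cat > h.py <<'E'
import numpy as np
from scipy.spatial.transform import Rotation as R
from plant import bot,capture,camera_model
def ray(n,uv,z,obs=None):
    m=camera_model(n)
    if n=="wrist":
        T=np.eye(4);T[:3,:3]=R.from_rotvec(obs["eef_rot"]).as_matrix();T[:3,3]=obs["tcp_pos"]
        T=T@m["tool_from_camera"];Rc=T[:3,:3];c=T[:3,3]
    else: Rc=R.from_rotvec(m["orientation"]).as_matrix();c=np.array(m["xyz"])
    d=Rc@np.linalg.solve(m["mtx"],[uv[0],uv[1],1.])
    return (c+d*(z-c[2])/d[2])
def proj(n,P,obs=None):
    m=camera_model(n);P=np.atleast_2d(P)
    if n=="wrist":
        T=np.eye(4);T[:3,:3]=R.from_rotvec(obs["eef_rot"]).as_matrix();T[:3,3]=obs["tcp_pos"]
        T=T@m["tool_from_camera"];Rc=T[:3,:3];c=T[:3,3]
    else: Rc=R.from_rotvec(m["orientation"]).as_matrix();c=np.array(m["xyz"])
    q=(P-c)@Rc@np.array(m["mtx"]).T
    return q[:,:2]/q[:,2:]
E
python3 -c "
from h import *
for p in [(241,227),(294,260),(259,311),(206,276),(240,229)]: print(ray('top',p,16).round(),ray('top',p,44).round())
for p in [(450,287),(484,305),(523,320),(446,352)]: print(ray('top',p,0).round())
o=bot.get_obs();print(R.from_rotvec(o['eef_rot']).as_matrix().round(3))
"
```

```text
[614.  68.  16.] [607.  62.  44.]
[574. -71.  16.] [569. -74.  44.]
[442. -30.  16.] [440. -34.  44.]
[483. 108.  16.] [480. 101.  44.]
[608.  69.  16.] [602.  63.  44.]
[ 617. -427.    0.]
[ 599. -510.    0.]
[ 591. -601.    0.]
[ 473. -451.    0.]
[[ 0.964  0.267 -0.   ]
 [ 0.267 -0.964  0.002]
 [-0.    -0.002 -1.   ]]
```

View pics/topc.png

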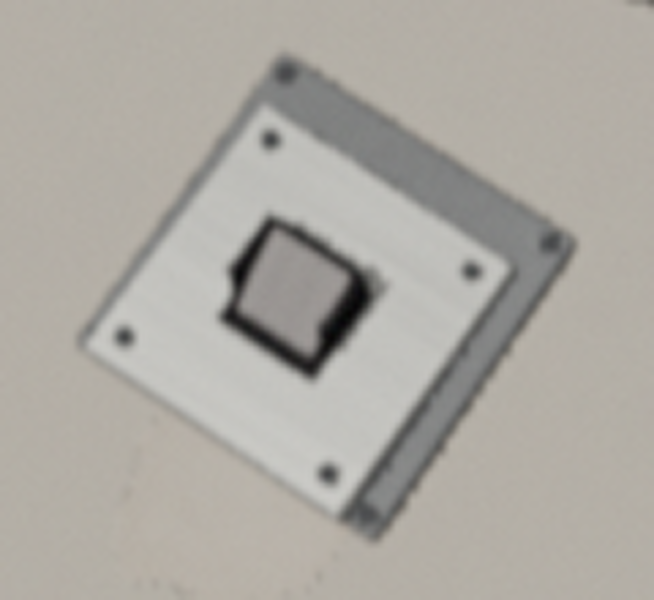

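```bash
cat >> h.py <<'E'
from scipy.optimize import least_squares
def fit(n,pix,loc,z,obs=None,guess=(520,15,-.28)):
    pix=np.array(pix,float);loc=np.array(loc,float)
    def f(p):
        c,s=np.cos(p[2]),np.sin(p[2]);w=np.c_[loc@np.array([[c,s],[-s,c]])+p[:2],np.full(len(loc),z)]
        return (proj(n,w,obs)-pix).ravel()
    r=least_squares(f,guess,x_scale=[100,100,1]);return r.x,r.fun.reshape(-1,2)
def rel(b,p):
    c,s=np.cos(b[2]),np.sin(b[2]);d=np.array(p[:2])-b[:2]
    return np.array([c*d[0]+s*d[1],-s*d[0]+c*d[1],p[2]-b[2]])
E
python3 - <<'E'
from h import *
t=lambda l:[((x+.5)/5.45-.5+190,(y+.5)/5.45-.5+215) for x,y in l]
b,rb=fit("top",t([(283,55),(575,240),(375,540)]),[(75,75),(75,-75),(-75,-75)],16)
p,rp=fit("top",t([(263,105),(514,268),(340,520),(80,343)]),[(62,62),(62,-62),(-62,-62),(-62,62)],44)
print(b,rb.round(1));print(p,rp.round(1));print(rel(b,p))
E
```

```text
[ 5.27408382e+02  1.94359652e+01 -2.86332892e-01] [[-0.4 -0.8]
 [ 0.5 -0.1]
 [-0.1  0.8]]
[ 5.14346759e+02  2.33832469e+01 -3.05918964e-01] [[ 0.3 -0.8]
 [-0.1 -0.3]
 [-0.9  0.1]
 [ 0.7  1. ]]
[-13.64468921   0.09749523  -0.01958607]
```

```bash
python3 -m creep '[[0.075,0.1035,0,0,0,-0.044,0],[0.075,0.1035,0,0,0,-0.044,0],[0.075,0.1035,0,0,0,-0.044,0],[0.075,0.1035,0,0,0,-0.044,0],[0.075,0.1035,0,0,0,-0.044,0],[0.075,0.1035,0,0,0,-0.044,0],[0.075,0.1035,0,0,0,-0.044,0],[0.075,0.1035,0,0,0,-0.044,0]]' && python3 -m creep '[[0.018,0.1035,0,0,0,-0.044,0],[0.018,0.1035,0,0,0,-0.044,0],[0.018,0.1035,0,0,0,-0.044,0],[0.018,0.1035,0,0,0,-0.044,0],[0.018,0.1035,0,0,0,-0.044,0],[0.018,0.1035,0,0,0,-0.044,0],[0.018,0.1035,0,0,0,-0.044,0],[0.018,0.1035,0,0,0,-0.044,0],[0,0,0,0,0,0,0],[0,0,0,0,0,0,0]]'
python3 - <<'E'
from h import *
import cv2,json
o=bot.get_obs();im=capture("wrist")
np.savez("w1.npz",r=o["eef_rot"],t=o["tcp_pos"])
cv2.imwrite("pics/w1.png",im[:,:,::-1])
print(R.from_rotvec(o['eef_rot']).as_matrix().round(3),o["opening"])
E
```

```text
clock: 1.1
tcp_pos: [413.9, -293.8, 191.1]
eef_rot: [-3.141, 0.012, 0.0]
force: [0.6, -0.1, -0.3]
opening: 0.5
grasp_force: 0.0
clock: 2.35
tcp_pos: [470.5, 35.2, 191.1]
eef_rot: [3.109, -0.443, -0.001]
force: [0.1, -0.4, -0.3]
opening: 0.499
grasp_force: 0.0
[[ 0.96  -0.279 -0.001]
 [-0.279 -0.96  -0.001]
 [-0.001  0.001 -1.   ]] 0.49875486091317955
```

View pics/w1.png

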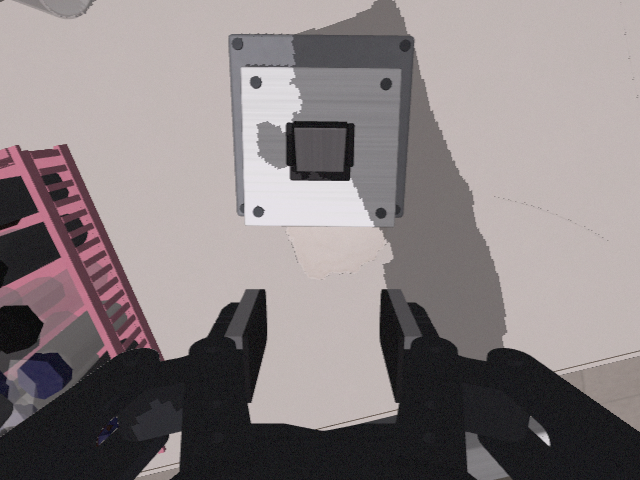

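Run:
```python
import cv2
a=cv2.imread("pics/w1.png")[28:238,220:425]
cv2.imwrite("pics/w1c.png",cv2.resize(a,None,fx=2.85,fy=2.85,interpolation=cv2.INTER_CUBIC))
```

```text
(no output)
```

View pics/w1c.png

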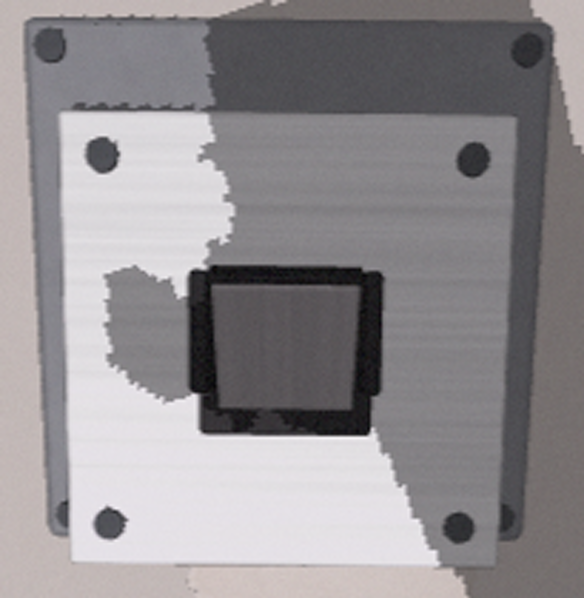

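Run:
```python
from h import *
d=np.load("w1.npz");o=dict(eef_rot=d["r"],tcp_pos=d["t"])
t=lambda l:[((x+.5)/2.85-.5+220,(y+.5)/2.85-.5+28) for x,y in l]
L=np.array([(1,1),(1,-1),(-1,-1),(-1,1)])
b,rb=fit("wrist",t([(25,20),(552,26),(523,541),(50,537)]),L*75,16,o)
print(b,rb.round(1).tolist())
pp=np.array(t([(59,112),(517,117),(496,567),(71,563)]))
for z in(38,41,44):
    p,rp=fit("wrist",pp,L*62,z,o); print(z,rel(b,p),rp.round(1).tolist())
# 6-dof-ish: pose with pitch and z free
def f(q):
    w=(R.from_euler("ZYX",[q[2],q[4],0])).apply(np.c_[L*62,np.zeros(4)])+[q[0],q[1],q[3]]
    return (proj("wrist",w,o)-pp).ravel()
r=least_squares(f,[515,20,-.3,44,0],x_scale=[10,10,.1,5,.1]);print(r.x,rel(b,r.x[:3]),r.fun.round(1))
```

```text
[ 5.28516572e+02  1.94624555e+01 -2.91007424e-01] [[-1.8, -1.0], [2.2, -1.4], [0.6, 1.6], [-1.0, 1.8]]
38 [-1.40963863e+01  3.14258984e-01 -3.33127775e-03] [[-1.3, -0.0], [1.1, 0.2], [-1.0, -0.0], [1.2, -0.1]]
41 [-1.40176439e+01  2.97906542e-01 -3.33086740e-03] [[-2.0, -0.6], [1.9, -0.4], [-0.4, 0.8], [0.6, 0.7]]
44 [-1.39409175e+01  2.81528636e-01 -3.33048219e-03] [[-2.8, -1.2], [2.7, -1.0], [0.2, 1.6], [-0.1, 1.5]]
[ 5.15953142e+02  2.35546010e+01 -2.94148436e-01  3.77383159e+01
  8.01392118e-02] [-1.32093126e+01  3.15425319e-01 -3.14101201e-03] [ 0.  -0.1 -0.1  0.   0.   0.1  0.1  0. ]
```

```bash
python3 -m creep '[[-0.092,0.032,0,0,0,-0.011,0],[0,0,-0.1,0,0,0,0],[0,0,-0.1,0,0,0,0],[0,0,-0.1,0,0,0,0],[0,0,-0.08,0,0,0,0],[0,0,-0.046,0,0,0,0],[0,0,0,0,0,0,0],[0,0,0,0,0,0,0]]'
python3 - <<'E'
from h import *
import cv2
o=bot.get_obs();im=capture("wrist");cv2.imwrite("pics/w2.png",im[:,:,::-1])
s=capture("side")[195:265,215:315];cv2.imwrite("pics/s2.png",cv2.resize(s[:,:,::-1],None,fx=7,fy=7,interpolation=cv2.INTER_CUBIC))
p=o["tcp_pos"];print(rel(np.array([528.5,19.5,-.291]),np.array([p[0],p[1],0])),p,o["force"].round(1),o["qpos"].round(2))
E
```

```text
clock: 3.4
tcp_pos: [434.6, 47.9, 21.5]
eef_rot: [3.108, -0.459, 0.001]
force: [-0.4, 0.1, 0.4]
opening: 0.502
grasp_force: 0.0
[-98.14352172   0.25335443   0.291     ] [434.55537277  47.90109256  21.51297757] [-0.4  0.1  0.4] [-0.21  0.65  0.05  2.23 -0.12  0.26 -1.92]
```

View pics/w2.png

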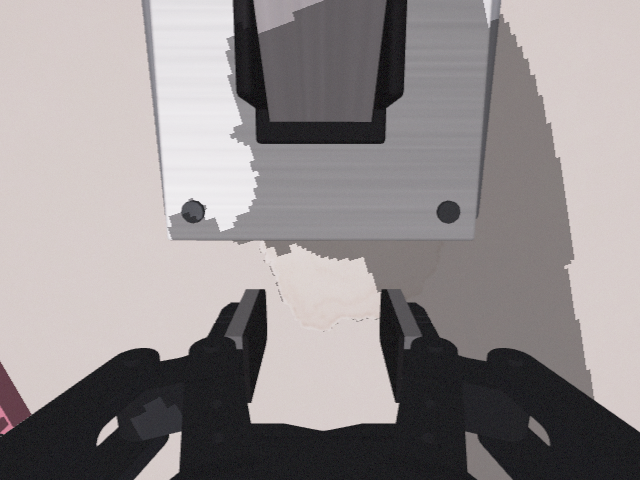

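View pics/s2.png

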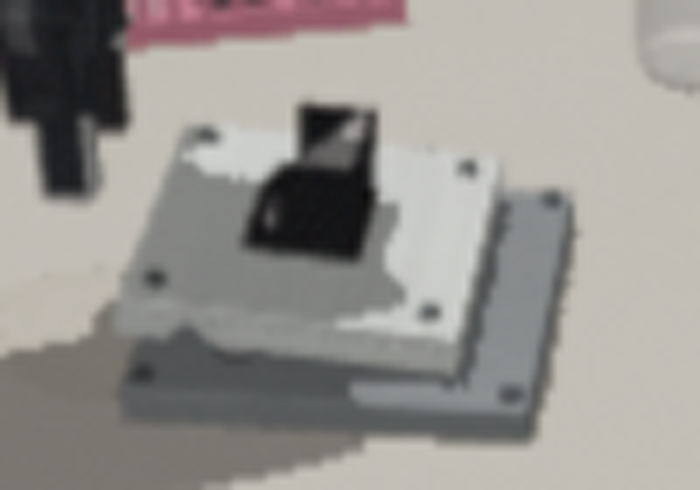

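```bash
for i in 1; do python3 -m creep '[[0.012,-0.0036,0,0,0,0,0],[0.012,-0.0036,0,0,0,0,0],[0.012,-0.0036,0,0,0,0,0],[0,0,0,0,0,0,0]]'; done; python3 -m creep '[[0.0096,-0.0029,0,0,0,0,0],[0,0,0,0,0,0,0]]'; python3 -m creep '[[0.0072,-0.0022,0,0,0,0,0],[0,0,0,0,0,0,0]]'
python3 - <<'E'
from h import *
import cv2
o=bot.get_obs();im=capture("wrist")
s=capture("side")[195:265,215:315];s=cv2.resize(s[:,:,::-1],(686,480),interpolation=cv2.INTER_CUBIC)
w=cv2.resize(im[:,:,::-1],None,fx=.6,fy=.6)
c=np.zeros((600,800,3),np.uint8);c[:288,:384]=w;c[290:,:]=0;c[:280,400:800]=cv2.resize(s,(400,280));cv2.imwrite("pics/c3.png",c[:290])
p=o["tcp_pos"];print(rel(np.array([528.5,19.5,-.291]),np.array([p[0],p[1],0])),p,o["force"].round(1))
E
```

```text
clock: 4.0
tcp_pos: [449.1, 44.2, 21.0]
eef_rot: [-3.108, 0.457, -0.001]
force: [0.2, -0.5, -0.4]
opening: 0.502
grasp_force: 0.0
clock: 4.25
tcp_pos: [452.7, 43.2, 20.9]
eef_rot: [-3.108, 0.457, -0.001]
force: [-0.2, 0.4, -0.4]
opening: 0.5
grasp_force: 0.0
clock: 4.5
tcp_pos: [455.5, 42.3, 20.9]
eef_rot: [-3.108, 0.457, -0.001]
force: [0.6, -0.7, 0.2]
opening: 0.498
grasp_force: 0.0
[-76.45113978   0.90298776   0.291     ] [455.52213804  42.29964528  20.91828767] [ 0.6 -0.7  0.2]
```

View pics/c3.png

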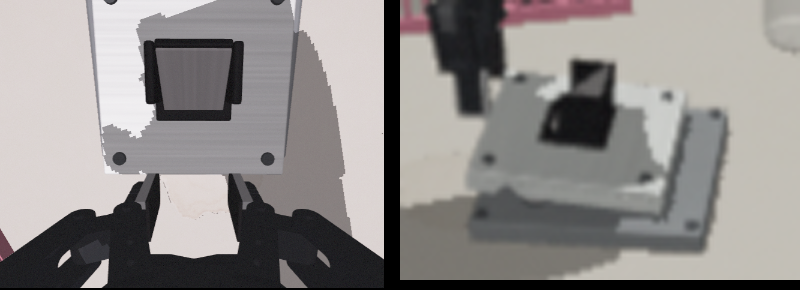

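```bash
for i in 1; do python3 -m creep '[[0.0072,-0.0022,0,0,0,0,0],[0,0,0,0,0,0,0]]' | sed -n '2p;4p'; python3 -m creep '[[0.0072,-0.0022,0,0,0,0,0],[0,0,0,0,0,0,0]]'| sed -n '2p;4p'; python3 -m creep '[[0.0072,-0.0022,0,0,0,0,0],[0,0,0,0,0,0,0]]'| sed -n '2p;4p'; done
```

```text
tcp_pos: [458.5, 41.4, 20.9]
force: [0.2, -0.8, -0.8]
tcp_pos: [461.4, 40.5, 20.9]
force: [-0.1, 0.7, 0.2]
tcp_pos: [464.2, 39.6, 20.9]
force: [-0.1, 0.7, 0.6]
```

```bash
cat > look.py <<'E'
from h import *
import cv2,sys
o=bot.get_obs();im=capture("wrist")
s=capture("side")[195:265,215:315];s=cv2.resize(s[:,:,::-1],(400,280),interpolation=cv2.INTER_CUBIC)
c=np.zeros((560,800,3),np.uint8);c[:300,:400]=cv2.resize(im[:,:,::-1],(400,300));c[:280,400:800]=s
cv2.imwrite(sys.argv[1],c[:300])
cv2.imwrite("full.png",im[:,:,::-1])
p=o["tcp_pos"];print(rel(np.array([528.5,19.5,-.291]),np.array([p[0],p[1],0])),p,o["force"].round(1))
E
python3 look.py pics/c4.png
```

```text
[-67.36981222   0.83008201   0.291     ] [464.20074597  39.62427802  20.93006798] [-0.1  0.7  0.6]
```

View pics/c4.png

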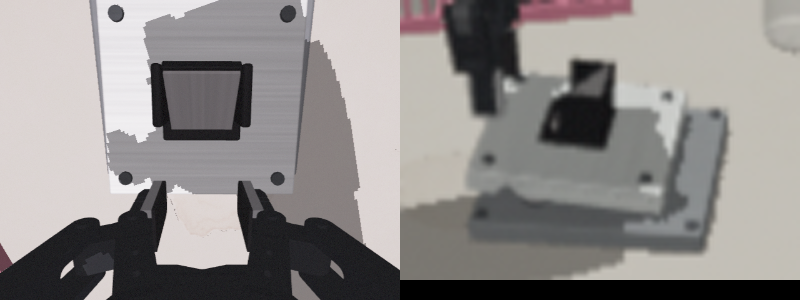

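Run:
```python
from h import *
from scipy.spatial.transform import Rotation as R
o=bot.get_obs();M=R.from_rotvec(o["eef_rot"]).as_matrix();t=o["tcp_pos"]
for s in(-1,1):
  for d in (0,5,15,30,45):
    q=[t+M@np.array([x,s*26,-d]) for x in(-11,11)]
    print(s,d,"crop",((proj("side",q)-[215,195])*4+[400,0]).round().tolist(),"wrist",(proj("wrist",q,o)*.625).round().tolist())
a=cv=None
import cv2
w=cv2.imread("full.png")[230:420,200:450];cv2.imwrite("pics/w5.png",cv2.resize(w,None,fx=3,fy=3,interpolation=cv2.INTER_CUBIC))
```

```text
-1 0 crop [[493.0, 128.0], [525.0, 130.0]] wrist [[167.0, 185.0], [166.0, 158.0]]
-1 5 crop [[493.0, 122.0], [525.0, 124.0]] wrist [[166.0, 188.0], [165.0, 160.0]]
-1 15 crop [[491.0, 109.0], [524.0, 111.0]] wrist [[165.0, 194.0], [163.0, 164.0]]
-1 30 crop [[490.0, 90.0], [522.0, 92.0]] wrist [[161.0, 204.0], [160.0, 172.0]]
-1 45 crop [[488.0, 71.0], [521.0, 72.0]] wrist [[158.0, 216.0], [156.0, 182.0]]
1 0 crop [[476.0, 171.0], [510.0, 173.0]] wrist [[235.0, 185.0], [236.0, 158.0]]
1 5 crop [[476.0, 165.0], [509.0, 166.0]] wrist [[236.0, 188.0], [237.0, 160.0]]
1 15 crop [[475.0, 152.0], [508.0, 154.0]] wrist [[237.0, 194.0], [239.0, 164.0]]
1 30 crop [[473.0, 132.0], [507.0, 134.0]] wrist [[240.0, 204.0], [242.0, 172.0]]
1 45 crop [[471.0, 112.0], [505.0, 114.0]] wrist [[244.0, 216.0], [246.0, 182.0]]
```

View pics/w5.png

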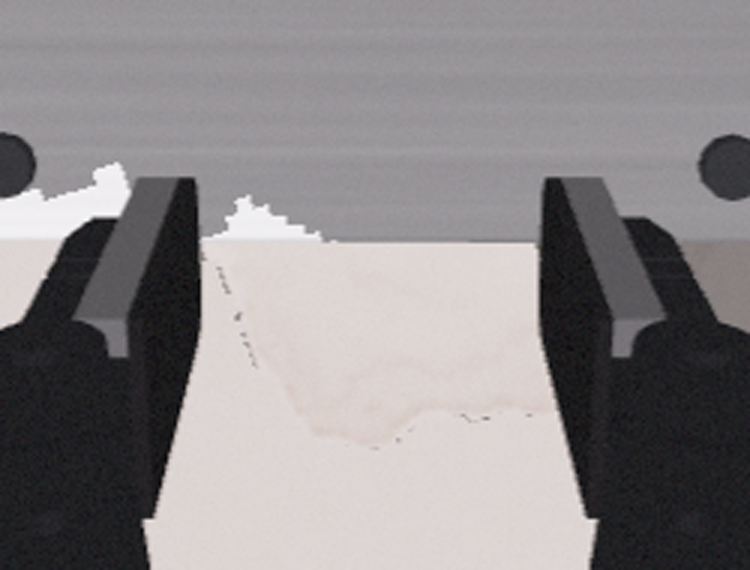

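```bash
python3 -m creep '[[-0.04,0.012,0,0,0,0,0.6],[-0.04,0.012,0,0.029,0.098,0,0.6],[0,0,-0.03,0,0,0,0.6],[0,0,-0.03,0,0,0,0.6],[0,0,0,0,0,0,0.6],[0,0,0,0,0,0,0.6]]'
python3 - <<'E'
from h import *
import cv2
o=bot.get_obs();print(o["tcp_pos"].round(1),R.from_rotvec(o["eef_rot"]).as_matrix().round(3).tolist(),o["qpos"].round(3),o["opening"])
p=o["tcp_pos"];print(rel(np.array([528.5,19.5,-.291]),np.array([p[0],p[1],0])))
w=capture("wrist");g=w.astype(int).sum(2)//3
cv2.imwrite("w6.png",w[:,:,::-1])
for v in range(225,345,6): print(v,"".join("#" if x<60 else "+" if x<105 else "-" if x<170 else "." for x in g[v,230:420:3]))
s=capture("side").astype(int).sum(2)//3
for v in range(195,262,2): print(v,"".join("#" if x<60 else "+" if x<105 else "-" if x<170 else "." for x in s[v,215:315]))
E
```

```text
clock: 6.2
tcp_pos: [431.7, 49.3, -3.3]
eef_rot: [-3.095, 0.455, 0.125]
force: [-0.2, -0.3, 0.7]
opening: 0.204
grasp_force: 0.0
[431.7  49.3  -3.3] [[0.955, -0.288, -0.077], [-0.287, -0.958, 0.022], [-0.08, 0.001, -0.997]] [-0.155  0.722  0.01   2.173 -0.126  0.322 -1.888] 0.2037882657187402
[-101.31315043    0.73083126    0.291     ]
225 ----------------------------------------------------------------
231 ----------------------------------------------------------------
237 ----------------------------------------------------------------
243 ----------------------------------------------------------------
249 ----------------------------------------------------------------
255 ----------------------------------------------------------------
261 ----------------------------------------------------------------
267 ...................-..------...........-----...-.........-------
273 .........-............-----...........------..............------
279 ............................................................----
285 ............-...............................................----
291
[... 3487 characters left out ...]
++++++++++++++++++++++++++++++++-++++---------++-.....................
251 ----------------+++++++++++++++++++++++++++++++++++++++++++++-----------+++-+-......................
253 -----------------+++++++++++++++++++++++++++++++++++++++++++++-------------++-......................
255 -------------------+++++++++++++++++++++++++++++++++++++++++++++++++++++++++-.......................
257 -------------------------------------------------------+++-++++-----+++++++--.......................
259 ----------------------------------------------------------------....................................
261 --------------------------------------------------------------......................................
```

Run:
```python
from h import *
o=bot.get_obs();M=R.from_rotvec(o["eef_rot"]).as_matrix();t=o["tcp_pos"]
for d in (30,35,40,45):
  for x in(-11,11):
    q=t+M@np.array([x,12,-d]); print(d,x,q.round(1),rel(np.array([528.5,19.5,-.291]),np.r_[q[:2],0])[:2].round(1),proj("side",q).round(1),proj("wrist",q,o).round(1))
for z in(44,47,50):
    q=ray("wrist",(322,264.5),z,o);print(z,rel(np.array([528.5,19.5,-.291]),np.r_[q[:2],0])[:2])
```

```text
30 -11 [420.3  40.3  27.8] [-109.6  -11.1] [[223.4 232. ]] [[350.7 326. ]]
30 11 [441.3  34.   26. ] [-87.7 -11.1] [[231.7 233. ]] [[351.7 276. ]]
35 -11 [420.7  40.2  32.8] [-109.2  -11.1] [[223.4 230.4]] [[351.5 332.1]]
35 11 [441.7  33.9  31. ] [-87.3 -11.1] [[231.7 231.4]] [[352.6 280.8]]
40 -11 [421.1  40.1  37.8] [-108.8  -11.1] [[223.4 228.8]] [[352.4 338.6]]
40 11 [442.1  33.8  36. ] [-86.9 -11.1] [[231.7 229.8]] [[353.5 285.9]]
45 -11 [421.4  40.   42.8] [-108.4  -11.1] [[223.3 227.2]] [[353.3 345.4]]
45 11 [442.4  33.7  41. ] [-86.5 -11.1] [[231.7 228.2]] [[354.5 291.3]]
44 [-74.51752568   0.62993823]
47 [-73.15218409   0.6245985 ]
50 [-71.78684249   0.61925878]
```

```bash
f(){ sed -n '2p;4p'; }; python3 -m creep '[[0,0,-0.027,0,0,0,0.6],[0.012,-0.0036,0,0,0,0,0.6],[0.012,-0.0036,0,0,0,0,0.6],[0,0,0,0,0,0,0.6]]'|f; python3 -m creep '[[0.0072,-0.0022,0,0,0,0,0.6],[0,0,0,0,0,0,0.6]]'|f;  python3 -m creep '[[0.0072,-0.0022,0,0,0,0,0.6],[0,0,0,0,0,0,0.6]]'|f; python3 -m creep '[[0.0048,-0.0014,0,0,0,0,0.6],[0,0,0,0,0,0,0.6]]'|f
```

```text
tcp_pos: [442.3, 46.2, -13.8]
force: [0.1, -1.0, 0.5]
tcp_pos: [444.7, 45.5, -13.8]
force: [0.2, -0.5, -0.4]
tcp_pos: [447.7, 44.6, -13.9]
force: [-1.0, -0.2, 0.5]
tcp_pos: [449.4, 44.1, -13.9]
force: [0.1, 0.1, -0.8]
```

```bash
cat > st.py <<'E'
from h import *
import cv2
o=bot.get_obs();p=o["tcp_pos"];B=np.array([528.5,19.5,-.291]);print(rel(B,np.array([p[0],p[1],0]))[:2].round(1),p.round(1),o["force"].round(1))
w=capture("wrist");g=cv2.cvtColor(w,cv2.COLOR_RGB2GRAY);g2=g.astype(int)
for v in range(200,330,5): print(v,"".join("#" if x<60 else "+" if x<105 else "-" if x<170 else "." for x in g2[v,230:420:3]))
s=capture("side");cv2.imwrite("s.png",s[:,:,::-1]);s=s.astype(int).sum(2)//3
for v in range(207,259,2): print(v,"".join("#" if x<60 else "+" if x<105 else "-" if x<170 else "." for x in s[v,215:300]))
E
python3 st.py
```

```text
[-82.8   0.8] [449.4  44.1 -13.9] [ 0.1  0.1 -0.8]
200 ----------------------------------------------------------------
205 ----------------------------------------------------------------
210 .---------------------------------------------------------------
215 ----------------------------------------------------------------
220 ----------------------------------------------------------------
225 .---------------------------------------------------------------
230 ----------------------------------------------------------------
235 ----------------------------------------------------------------
240 ----------------------------------------------------------------
245 ----------------------------------------------------------------
250 ----------------------------------------------------------------
255 ----------------------------------------------------------------
260 ----------------------------------------------------------------
265 ----------------------------------------------------------------
270 ----------------------------------------------------------------
275 ----------
[... 2384 characters left out ...]
....-++---------------------------------------------....-++----+-.....
245 .................---++---------++++-------------------------------------+++--+-......
247 ....----.---------++#+++++++++++++++++++++++++--------------------------++---+-......
249 -----------------++++++++++++++++++++++++++++++++++++++++++++++++++++++++---++-......
251 ----------------++++++++++++++++++++++++++++++++++++++++++++++++++-----++++-+-.......
253 -----------------+++++++++++++++++++++++++++++++++++++++++++++++++---------++-.......
255 -------------------+++++++++++++++++++++++++++++++++++++++++++++++++++++++++-........
257 -------------------------------------------------------+++-++++++++++++++++--........
```

Run:
```python
from h import *
o=bot.get_obs();B=np.array([528.5,19.5,-.291])
for z in(38,42,46):
    q=ray("wrist",(322,282.5),z,o);print(z,rel(B,np.r_[q[:2],0])[:2])
# mirror-top expected shift in side image: home vs start
c,s=np.cos(-.291),np.sin(-.291)
for n,dx,zz,pt in(("start",-14.5,29,.08),("edge-of-catch",-6,29,.08),("home",0,22.3,0)):
    loc=R.from_euler("y",pt).apply([[-62,62,16],[-62,-62,16],[62,-62,16],[62,62,16],[-62,-62,0],[62,-62,0],[0,-22,56],[0,22,56]])+[dx,0,zz]
    wv=np.c_[loc[:,0]*c-loc[:,1]*s+B[0],loc[:,0]*s+loc[:,1]*c+B[1],loc[:,2]]
    print(n,(proj("side",wv)-[215,0]).round(1).tolist())
```

```text
38 [-60.9310794    0.54352615]
42 [-58.89371714   0.53572565]
46 [-56.85635487   0.52792515]
start [[26.5, 211.2], [16.5, 236.4], [65.7, 242.2], [71.8, 216.5], [16.6, 241.6], [65.3, 247.4], [44.2, 217.4], [47.1, 208.6]]
edge-of-catch [[29.6, 211.3], [19.9, 236.5], [69.0, 242.3], [74.9, 216.7], [19.9, 241.8], [68.7, 247.5], [47.6, 217.6], [50.4, 208.8]]
home [[31.5, 215.1], [22.0, 240.5], [71.0, 243.0], [76.7, 217.3], [22.5, 245.7], [71.1, 248.2], [48.3, 219.8], [51.1, 211.0]]
```

```bash
python3 -m creep '[[-0.02,0.006,0,0,0,0,0.6],[-0.02,0.006,0,0,0,0,0.6],[0,0,0.11,0,0,0,0.6],[0,0,0.13,0,0,0,0.6],[0,0,0.14,0,0,0,0.6],[0,0,0.132,-0.029,-0.098,0,0.6],[0.091,-0.032,0,0,0,0,0.6],[0,0,0,0,0,0,0.6],[0,0,0,0,0,0,0.6]]'
python3 - <<'E'
from h import *
import cv2
o=bot.get_obs();im=capture("wrist");np.savez("w7.npz",r=o["eef_rot"],t=o["tcp_pos"]);cv2.imwrite("w7.png",im[:,:,::-1])
g=cv2.GaussianBlur(cv2.cvtColor(im,cv2.COLOR_RGB2GRAY),(3,3),0).astype(int)
for v in range(30,250,6): print(v,"".join("#" if x<60 else "+" if x<105 else "-" if x<170 else "." for x in g[v,215:430:3]))
E
```

```text
clock: 8.78
tcp_pos: [467.9, 36.3, 190.2]
eef_rot: [3.108, -0.457, -0.004]
force: [-0.3, 0.2, -0.1]
opening: 0.205
grasp_force: 0.0
30 .....-------------------------++++++++++++++++++++++++++++++++++--......
36 ....--+++-----------------+++++++++++++++++++++++++++++++++++++##+-.....
42 ....--++------------------+++++++++++++++++++++++++++++++++++++##+-.....
48 ....----.................--------------------------------------+++-.....
54 ....----....++-..........-------------------------------+#+----++++-....
60 .....---...-+++...........-----------------------------+###+---+++--....
66 .....---..................------------------------------------++++---...
72 .....---..................------------------------------------++++---...
78 .....----.................------------------------------------++++----..
84 .....----.................------------------------------------++++----..
90 .....----....................---------------------------------++++-----.
96 .....----..................-----------------------------------++++------
102 .....----...............-#####################+-----
[... 1168 characters left out ...]
-------
198 .......----.......................................----------++++--------
204 .......--++........................................--------+##++--------
210 ........--+-------------------------------------------++++++#+++--------
216 .......................................................-----------------
222 ........................................................----------------
228 ........................................................----------------
234 ..........................................................--------------
240 ...........................................................-------------
246 ............................................................------------
```

```bash
cat > chk.py <<'E'
from h import *
import cv2
d=np.load("w7.npz");o=dict(eef_rot=d["r"],tcp_pos=d["t"])
g=cv2.GaussianBlur(cv2.cvtColor(cv2.imread("w7.png"),cv2.COLOR_BGR2GRAY),(3,3),0).astype(np.float32)
def W(L,q): # q: x,y,yaw,z,pitch,roll
    return R.from_euler("ZYX",[q[2],q[4],q[5]]).apply(L)+[q[0],q[1],q[3]]
def edges(h,q,r=6):
    out=[]
    for a,b in(((1,1),(1,-1)),((-1,1),(-1,-1)),((1,1),(-1,1)),((1,-1),(-1,-1))):
        a=np.array(a);b=np.array(b);n=(a+b)/2
        for t in np.linspace(.1,.9,17):
            P=np.r_[(a+(b-a)*t)*h,0];Q=P+np.r_[n,0]
            uv=proj("wrist",W(np.array([P,Q]),q),o);dv=(uv[1]-uv[0]);dv/=np.linalg.norm(dv)
            k=np.arange(-r,r+.1,.25);pt=(uv[0]+k[:,None]*dv).astype(np.float32)
            pr=cv2.remap(g,pt[None,:,0],pt[None,:,1],cv2.INTER_LINEAR)[0]
            gr=np.abs(np.gradient(pr)); j=gr.argmax()
            if gr[j]>3: out.append((P,n,uv[0]+k[j]*dv))
    return out
def fit6(h,q0,free,r):
    q=np.array(q0,float)
    for it in range(3):
        E=edges(h,q,r if it==0 else 3)
        def f(x):
            qq=q.copy();qq[free]=x
            A=proj("wrist",W(np.array([e[0] for e in E]),qq),o);C=proj("wrist",W(np.array([e[0]+np.r_[e[1],0] for e in E]),qq),o)
            nv=C-A;nv/=np.linalg.norm(nv,axis=1)[:,None]
            return ((A-[e[2] for e in E])*nv).sum(1)
        s=least_squares(f,q[free],loss="soft_l1",x_scale=np.array([10,10,.1,5,.1,.1])[free]);q[free]=s.x
    return q,len(E),np.median(np.abs(f(s.x)))
b,n,e=fit6(75,[528.5,19.5,-.291,12,0,0],[0,1,2,3],5);print("base",b.round(3),n,e)
p,n,e=fit6(62,[b[0],b[1],b[2],b[3]+22,0,0],[0,1,2,3,4,5],7);print("plate",p.round(3),n,e)
print("rel",rel(b,p[:3]).round(3),"dz",p[3]-b[3],"(22.3 home, 28 riding) tilt",p[4:].round(3))
E
python3 chk.py
```

```text
base [ 5.29616e+02  1.94590e+01 -2.93000e-01  1.25700e+01  0.00000e+00
  0.00000e+00] 68 0.2309897807909707
plate [ 5.29558e+02  1.94490e+01 -2.93000e-01  3.39350e+01  9.00000e-03
 -1.00000e-03] 67 0.1980981880661246
rel [-0.053 -0.026  0.   ] dz 21.364530771268363 (22.3 home, 28 riding) tilt [ 0.009 -0.001]
```

```bash
python3 -c "
from plant import bot
print(bot.job_done())"
```

```text
the job is handed in; nothing more can be done
None
```

The plate is back home on all three balls: a final wrist-camera fit puts it within about 0.1 mm of centre, square and level to within measurement error. The arm had moved clear of it before I handed the job in.

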